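# Press the stick-on page ledge onto the tilted recipe stand and hold it

### The arm

A 6-joint arm with a two-finger parallel gripper is mounted at the origin on a cart in front of the work surface, level with it; the furniture and walls round the work are solid. World frame = base frame: x ahead of the robot, y to its left, z up, the work surface at z = 0. Lengths are in mm, angles in rad, forces in N, time in s.
With the tool pointing down it reaches from about 250 to 775 mm from the base axis. Payload 4 kg.
Tool frame: the origin (TCP) lies on the mounting face of the last link; the fingertips stand 199 mm ahead of it and the grasp point (between the pads) lies 180 mm ahead of it; z points along the fingers, y is the line along which they close (so a half turn about z gives the same grasp; the last joint's range is limited). The gripper opens to 94 mm and grips with 3 to 60 N. Pads are 16 mm wide; open, the fingers measure 119 mm over their backs; the gripper's body (75 mm by 177 mm) begins 78 mm behind the grasp point.
Start: joints at [1.066, 0.087, 1.371, -0, 1.684, -0.103], TCP at [215.094, 506.196, 404.706] pointing down, gripper open.
Joint ranges: [-3.1, 3.1], [-0.76, 2.03], [0.27, 2.55], [-1.08, 4.22], [0.17, 2.65], [-2.57, 2.57]. Speed limits (rad/s): [2.79, 2.79, 3.14, 3.14, 3.14, 3.14].

### API

Orientations are given as a rotation vector (axis times angle).
In Python, from plant import bot gives the robot as it stands.
- The arm moves only by the shell command python3 -m inch 'ROWS' [OPENING] [FORCE]. ROWS is JSON, a list of rows, each an object with "travel": the shift along the world's x, y, z in m, a list of three; "twist": the turn about the world's z in rad. In form: [{"travel": [dx, dy, dz], "twist": twist}, ...]. A call has exactly 8 rows; each row shifts and turns the commanded pose from where the row before left it; what a row does not reach is not made up. A row lasts 1/12 s, in which the tool goes at most 41.7 mm and 7.16 degrees, less where a joint would pass 70% of its speed; a pose out of reach is approached as far as the arm can. A call with a gripper value outside its range is refused whole. OPENING is the opening, from -1 (shut) to 1 (fully open), set as the call begins (- or left out, the last holds). The fingers move at their own pace and stop on an object; FORCE is the grip in N (left out, the last holds). Time passes only in rows, so rows that do not move let the fingers close, or fill a call up. It gives the time, the measured TCP pose, the force, the opening and the grip force at its end, in the units of the state.
- bot.get_obs(): the state, without advancing time (a new reading comes with each control period).
- bot.read_camera(name): name is "scene" or "top" or "wrist"; returns the picture (400x640x3 uint8, red, green, blue); there is no depth.
- bot.calibration(name): a dict with "mtx" (3x3 intrinsics, pixels), "R" (3x3) and "t" (3): a world point X has camera coordinates R X + t. Camera axes: x right, y down, z forward; pixel columns grow to the right and rows downward; lengths in mm; the calibration is good to about 2 mm. A picture is of the moment at which its call begins: read the wrist's pose just before it. calibration takes no time and is no camera call; for the wrist camera it gives the pose at the moment of the call.
- bot.finish_job(): hands the job in; it is judged then, once.
The state is a dict: "clock": time; "joints": joint angles; "qd": joint speeds; "tau": joint torques, N m; "ee_pos": TCP position; "ee_rot": TCP orientation; "ft_force": force on the tool from outside, world axes, zero at the start; "wrist_torque": the same for the moment, N m; "gripper_width": finger opening in mm; "grasp_force": force on a finger pad.
Only numpy, scipy, OpenCV 4.12 (cv2) and the standard library are available. Lean on these libraries where they do the work, as an engineer would, in place of code of your own. Each camera call takes 0.05 s, during which the arm holds its last target. There are 200 camera calls.

### The job

The recipe stand needs its self-adhesive page ledge back: pick the ledge up by its upright bar, tilt it to the slope of the stand's board and press its plate flush onto the board, centred between the two small round studs with the bar running level from stud to stud. Push gently but definitely (about 10 newtons) and finish while still gripping the ledge and pressing it there, so that the adhesive can take; do not push the board out of its setting or disturb the things standing around.

Things in the scene. Friction and masses are not known exactly. Their poses are not given: they have to be found in the camera images.
- ledge: Loose aluminium page ledge, 0.16 kg, lying plate down: a plate 64 (x) x 96 (y) x 5 mm with an upright bar on its middle, 12 mm thick (x), 80 mm long (y), its top 45 mm above the plate's underside. Grip the bar across its 12 mm. Origin: centre of the plate's underside (the adhesive side; nothing really sticks). z points out of the plate up the bar, y along the bar. Symmetric by half a turn about z.
- spot (a point): Where the middle of the ledge's underside belongs: on the board's top face midway between its two studs. z: outward normal of the face; x: up the slope; y: level, from stud to stud. The studs are 10 mm across, 5 mm high, centred 63 mm to either side along y, so the 96 mm plate has 10 mm to spare at each end. The spot is 73 mm from the board's upper and lower edges.
- board_tilt: The recipe stand's wooden board: 146 mm up the slope, 142 mm wide, 12 mm thick, sloping up away from the robot at 16 to 31 degrees to the horizontal, different each time. Its stiff friction hinge keeps it rigid under pushes of 25 N and less. Origin: middle of the hinge line at its lower, nearer edge, at half its thickness; z is the outward normal, x up the slope.
- stand: The recipe stand's base, fixed on the worktop: wood, 140 x 160 x 12 mm, with two hinge ears at its near edge that carry the board's hinge 32 mm above the worktop. Turned up to 0.3 rad from facing the robot; it may stand left or right, the ledge on the other side. Origin: centre of its underside, z up, x away from the robot.
- jam: Bystander: jam jar with a red lid, 65 x 69 x 86 mm high, standing between the stand and the ledge, towards the back. Origin: centre of its underside.
- spice_front: Bystander: spice jar with a dark cap, 41 mm across and 105 mm high, just in front of the jam jar. Origin: centre of its underside.
- peg_front: Bystander: clothes peg, 15 x 72 x 12 mm, lying between the stand and the ledge near the front edge. Origin: centre of its underside.
- mug: Bystander: yellow mug, 83 x 119 x 92 mm high, at the back right. Origin: centre of its underside.

How it is judged (in metres and radians):
On the way:
1. the ledge is lifted off the worktop in the gripper (height (world z) of ledge above 0.04 m and contact force between the fingers and ledge above 1 N), for 0.2 s.
At the end, for the whole second after the job is handed in: The ledge's underside lies flush on the board's face (parallel within 0.045 rad, within 3 mm), its middle within 12 mm of the spot midway between the studs and its bar within 0.12 rad of the line from stud to stud; the gripper still holds it, at rest, and presses it against the board with 4 to 25 N (angle between the z axis of ledge and the z axis of spot, either way round below 0.045 rad and angle between the y axis of ledge and the y axis of spot, either way round below 0.12 rad and z of ledge in the frame of spot between -0.003 and 0.003 m and distance between ledge and spot below 0.012 m and contact force between ledge and board_tilt between 4 and 25 N and contact force between the fingers and ledge above 3 N and linear speed of ledge below 0.01 m/s); the arm keeps its last pose, push and grip.
It fails at once if the stand's board is pushed out of its setting (spot moved by more than 8 mm) (distance of spot from where it was at the start of the episode above 0.008 m).
It fails at once if a bystander is moved by more than 30 mm (distance of any of jam, spice_front, peg_front, mug from where it was at the start of the episode above 0.03 m).
It also fails if it takes over 32 s, if anything falls off the work surface, if the arm or the gripper's body presses on something with over 40 N, if the wrist force passes 120 N, or if a joint passes its speed limit or range.

## Working session

There is one attempt and no reset: what is moved stays moved. The work goes in short steps, Python scripts to look and compute and a shell command to move; the robot and the scene stay as the last step left them, time stands still between calls to the robot, and variables do not carry over. Pictures are saved under pics/ and viewed, at most 10 in all, crops included, and the job is handed in when it is done.

```bash
ls; mkdir -p pics; python3 - <<'E'
from plant import bot
import cv2,numpy as np
np.set_printoptions(precision=3,suppress=True)
for n in ["scene","top"]:
    im=bot.read_camera(n); cv2.imwrite(f"pics/{n}0.png",im[:,:,::-1]); c=bot.calibration(n)
    print(n,c["mtx"],c["R"],c["t"],-c["R"].T@c["t"])
print(bot.get_obs())
E
```

```text
pics
scene [[478.722   0.    316.999]
 [  0.    478.722 201.861]
 [  0.      0.      1.   ]] [[ 0.688 -0.725  0.006]
 [-0.513 -0.493 -0.703]
 [ 0.513  0.481 -0.711]] [-394.486  323.389  956.433] [ -53.446 -586.437  910.055]
top [[488.173   0.    322.893]
 [  0.    488.173 200.417]
 [  0.      0.      1.   ]] [[-0.01  -1.     0.01 ]
 [-0.992  0.009 -0.129]
 [ 0.129 -0.012 -0.992]] [  10.442  564.068 1251.229] [ 398.527   19.792 1313.256]
{'clock': 0.1, 'joints': array([ 1.066,  0.088,  1.372, -0.   ,  1.684, -0.103]), 'qd': array([-0.   , -0.002, -0.003,  0.001,  0.001, -0.   ]), 'tau': array([  0.002, -34.125, -30.33 ,   0.072,   0.03 ,  -0.   ]), 'ee_pos': array([215.047, 506.12 , 403.632]), 'ee_rot': array([-0.627, -3.078,  0.003]), 'ft_force': array([-0.271, -0.135, -0.911]), 'wrist_torque': array([-0.038, -0.012, -0.044]), 'grasp_force': 0.0, 'gripper_width': 93.52888813731909}
```

```bash
python3 -m inch --help 2>&1 | head -20
```

```text
invalid input: not JSON, or not a number
```

View pics/scene0.png

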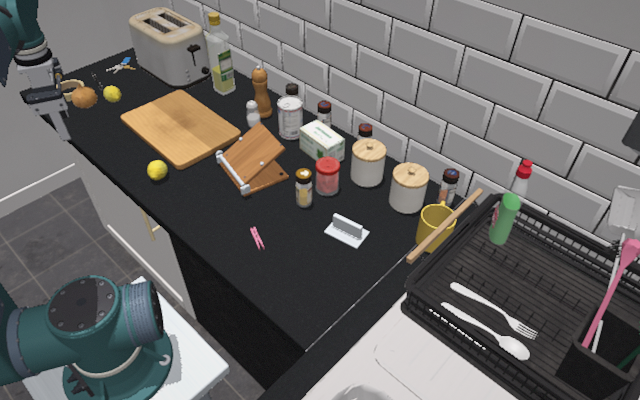

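View pics/top0.png

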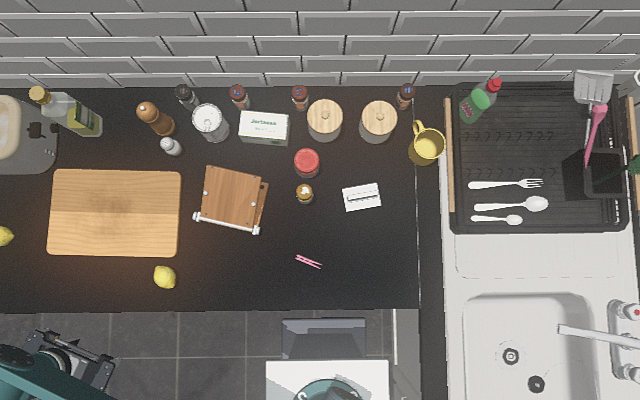

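```bash
cat > h.py <<'E'
import numpy as np,cv2
from plant import bot
np.set_printoptions(precision=3,suppress=True)
def onplane(c,uv,z=0.,n=None,p0=None):
    uv=np.atleast_2d(uv).astype(float); C=-c["R"].T@c["t"]
    d=(c["R"].T@np.linalg.inv(c["mtx"])@np.c_[uv,np.ones(len(uv))].T).T
    n=np.array([0,0,1.]) if n is None else n; p0=np.array([0,0,z]) if p0 is None else p0
    return C+d*(((p0-C)@n)/(d@n))[:,None]
def tri(cs,uvs):
    A=[];b=[]
    for c,uv in zip(cs,uvs):
        C=-c["R"].T@c["t"]; d=c["R"].T@np.linalg.inv(c["mtx"])@np.r_[uv,1.]; d/=np.linalg.norm(d)
        P=np.eye(3)-np.outer(d,d); A.append(P); b.append(P@C)
    x=np.linalg.lstsq(np.vstack(A),np.hstack(b),rcond=None)[0]
    return x,np.linalg.norm(np.vstack(A)@x-np.hstack(b))
E
python3 - <<'E'
from h import *
t=cv2.imread("pics/top0.png"); s=cv2.imread("pics/scene0.png"); c=bot.calibration("top")
m=np.zeros(t.shape[:2],np.uint8); m[175:218,330:392]=(t[175:218,330:392].min(2)>120)
k,_=cv2.findContours(m,0,1); k=max(k,key=cv2.contourArea); r=cv2.minAreaRect(k); bx=cv2.boxPoints(r); print(r)
P=onplane(c,bx,5); print(P,[np.linalg.norm(P[i]-P[i-1]) for i in range(4)],P.mean(0))
a=cv2.resize(t[155:240,185:275],None,fx=6,fy=6,interpolation=2)
b=cv2.resize(s[115:200,205:300],None,fx=6,fy=6,interpolation=2)
cv2.imwrite("pics/ct.png",a); cv2.imwrite("pics/cs.png",b)
E
```

```text
((361.1720275878906, 196.69601440429688), (23.433996200561523, 36.04542541503906), 79.69515228271484)
[[ 600.647  -45.844    5.   ]
 [ 617.525 -142.582    5.   ]
 [ 554.293 -152.365    5.   ]
 [ 537.673  -56.186    5.   ]] [np.float64(63.81753164262053), np.float64(98.19967986102725), np.float64(63.98375482525893), np.float64(97.60491331463061)] [577.535 -99.244   5.   ]
```

View pics/ct.png

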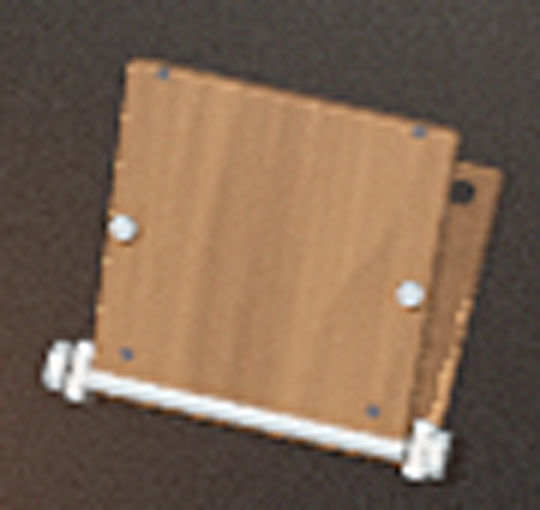

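View pics/cs.png

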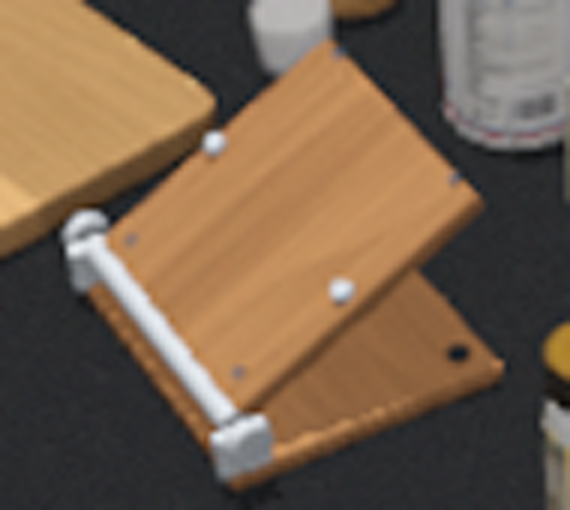

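The scene shows the stand centre-left with its two light studs and the ledge lying to its right. In the top view the studs are at about (205.3,193.2) and (253.3,204). In the scene view they are at about (240.7,138.8) and (261.8,163.3). I'll triangulate the studs, screws and corners.

```bash
python3 - <<'E'
from h import *
ct,cs=bot.calibration("top"),bot.calibration("scene")
D=dict(sL=((122,229),(214,143)),sR=((410,294),(341,290)),cTL=((130,63),(330,42)),cTR=((457,132),(482,203)),wTL=((163,73),(338,51)),wTR=((419,132),(455,177)),wBL=((126,354),(130,239)),wBR=((373,411),(238,372)))
X={}
for k,(a,b) in D.items():
    a=(np.array(a)+.5)/6-.5+[185,155]; b=(np.array(b)+.5)/6-.5+[205,115]
    X[k],r=tri([ct,cs],[a,b]); print(k,X[k],round(r,2))
print("stud dist",np.linalg.norm(X["sL"]-X["sR"]))
Q=np.array([X[k] for k in ("cTL","cTR","wTL","wTR","wBL","wBR")]); q=Q.mean(0); n=np.linalg.svd(Q-q)[2][2]; n*=np.sign(n[2])
print("normal",n,"tilt deg",np.degrees(np.arccos(n[2])),"yaw",np.arctan2(-n[1],-n[0]),"resid",(Q-q)@n)
y=X["sL"]-X["sR"]; print("stud yaw",np.arctan2(-y[0],y[1]), "dz",y[2])
m=(X["sL"]+X["sR"])/2; print("mid stud",m,"height above plane",(m-q)@n,"spot",m-n*((m-q)@n))
E
```

```text
sL [581.619 306.809  75.034] 0.06
sR [552.187 184.198  75.691] 0.62
cTL [648.552 298.196 102.217] 0.9
cTR [617.943 161.658  99.344] 0.06
wTL [642.336 283.622 107.737] 0.35
wTR [616.581 176.826 106.5  ] 0.43
wBL [530.803 311.344  44.541] 0.85
wBR [505.11  203.826  45.029] 0.53
stud dist 126.09559821514415
normal [-0.443  0.093  0.892] tilt deg 26.887748341763558 yaw -0.20748705668476639 resid [-2.802 -4.539  3.513  3.858 -0.909  0.88 ]
stud yaw -0.23558860075219842 dz -0.6567145741882712
mid stud [566.903 245.503  75.362] height above plane 4.470140760618804 spot [568.881 245.087  71.375]
```

```bash
python3 -m inch '[{"travel":[0.015,-0.025,0],"twist":0.024},{"travel":[0.015,-0.025,0],"twist":0.024},{"travel":[0.015,-0.025,0],"twist":0.024},{"travel":[0.015,-0.025,0],"twist":0.024},{"travel":[0.015,-0.025,0],"twist":0.024},{"travel":[0.015,-0.025,0],"twist":0.024},{"travel":[0.015,-0.025,0],"twist":0.024},{"travel":[0.015,-0.025,0],"twist":0.024}]' 1 10
python3 -m inch '[{"travel":[0.015,-0.025,0],"twist":0.024},{"travel":[0.015,-0.025,0],"twist":0.024},{"travel":[0.015,-0.025,0],"twist":0.024},{"travel":[0.015,-0.025,0],"twist":0.024},{"travel":[0.015,-0.025,0],"twist":0.024},{"travel":[0.015,-0.025,0],"twist":0.024},{"travel":[0.015,-0.025,0],"twist":0.024},{"travel":[0.015,-0.025,0],"twist":0.024}]'
python3 -m inch '[{"travel":[0.015,-0.025,0],"twist":0.024},{"travel":[0.015,-0.025,0],"twist":0.024},{"travel":[0.015,-0.025,0],"twist":0.024},{"travel":[0.015,-0.025,0],"twist":0.024},{"travel":[0.015,-0.025,0],"twist":0.024},{"travel":[0.015,-0.025,0],"twist":0.024},{"travel":[0.015,-0.025,0],"twist":0.024},{"travel":[0,0,0],"twist":0.024}]'
python3 - <<'E'
from h import *
from scipy.spatial.transform import Rotation as R
o=bot.get_obs(); y=R.from_rotvec(o["ee_rot"]).as_matrix(); print(o["clock"],o["ee_pos"],"yaw",np.arctan2(-y[0,1],y[1,1]),y[:,2],o["joints"])
c=bot.calibration("wrist"); im=bot.read_camera("wrist"); cv2.imwrite("pics/w1.png",im[:,:,::-1]); np.savez("w1.npz",**c)
E
```

```text
clock: 0.77
ee_pos: [335.4, 304.8, 404.2]
ee_rot: [-0.327, -3.124, 0.001]
ft_force: [0.7, -0.3, 0.0]
gripper_width: 93.9
grasp_force: 0.0
clock: 1.43
ee_pos: [455.5, 104.8, 404.2]
ee_rot: [-0.026, -3.141, -0.0]
ft_force: [-0.3, -0.6, -0.3]
gripper_width: 93.9
grasp_force: 0.0
clock: 2.1
ee_pos: [561.7, -72.8, 402.9]
ee_rot: [0.268, -3.128, 0.002]
ft_force: [-0.5, -0.4, -0.0]
gripper_width: 93.8
grasp_force: 0.0
2.1 [561.68  -72.752 402.925] yaw 0.1706878105900916 [-0.002 -0.002 -1.   ] [-0.228  0.125  1.333 -0.002  1.685 -1.97 ]
```

View pics/w1.png

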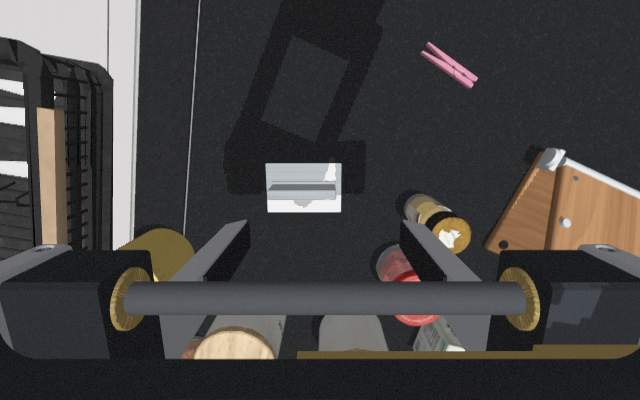

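The wrist view shows the plate at (266–341, 163–212) with its bar running level in the image. I'll cast the plate corners onto z=5.

```bash
python3 - <<'E'
from h import *
c=dict(np.load("w1.npz")); t=cv2.imread("pics/w1.png")
m=np.zeros(t.shape[:2],np.uint8); m[150:225,250:355]=(t[150:225,250:355].min(2)>95)
k,_=cv2.findContours(m,0,1); k=max(k,key=cv2.contourArea); r=cv2.minAreaRect(k); print(r)
P=onplane(c,cv2.boxPoints(r),5); print(P,[np.linalg.norm(P[i]-P[i-1]) for i in range(4)],P.mean(0))
for i in range(4): d=P[i]-P[i-1]; print(np.arctan2(-d[0],d[1]))
E
```

```text
((303.0, 187.5), (49.0, 76.0), 90.0)
[[ 555.337 -150.335    5.   ]
 [ 539.169  -56.376    5.   ]
 [ 602.002  -44.767    5.   ]
 [ 618.822 -142.351    5.   ]] [np.float64(63.984680095727995), np.float64(95.34045200155809), np.float64(63.89564258165431), np.float64(99.02233034392115)] [578.833 -98.457   5.   ]
1.6959114595241758
0.1704058279766079
-1.3881052474145545
-2.9709015740112688
```

```bash
python3 -m inch '[{"travel":[0.004,-0.006,-0.015],"twist":0},{"travel":[0.004,-0.006,-0.02],"twist":0},{"travel":[0.004,-0.006,-0.02],"twist":0},{"travel":[0.004,-0.006,-0.02],"twist":0},{"travel":[0.001,-0.004,-0.02],"twist":0},{"travel":[0,0,-0.01],"twist":0},{"travel":[0,0,0],"twist":0},{"travel":[0,0,0],"twist":0}]'
```

```text
clock: 2.82
ee_pos: [576.8, -96.0, 299.6]
ee_rot: [0.274, -3.129, -0.001]
ft_force: [0.6, 0.2, 0.2]
gripper_width: 94.0
grasp_force: 0.0
```

```bash
python3 -m inch '[{"travel":[0.001,-0.0025,-0.015],"twist":0},{"travel":[0,0,-0.02],"twist":0},{"travel":[0,0,-0.02],"twist":0},{"travel":[0,0,-0.015],"twist":0},{"travel":[0,0,-0.012],"twist":0},{"travel":[0,0,-0.006],"twist":0},{"travel":[0,0,0],"twist":0},{"travel":[0,0,0],"twist":0}]'
python3 -m inch '[{"travel":[0,0,0],"twist":0},{"travel":[0,0,0],"twist":0},{"travel":[0,0,0],"twist":0},{"travel":[0,0,0],"twist":0},{"travel":[0,0,0],"twist":0},{"travel":[0,0,0],"twist":0},{"travel":[0,0,0],"twist":0},{"travel":[0,0,0],"twist":0}]' -1 15
```

```text
clock: 3.48
ee_pos: [578.5, -99.2, 212.8]
ee_rot: [-0.274, 3.128, -0.001]
ft_force: [0.5, -0.7, 0.7]
gripper_width: 94.2
grasp_force: 0.0
clock: 4.15
ee_pos: [578.5, -99.3, 213.0]
ee_rot: [-0.273, 3.127, -0.001]
ft_force: [-0.6, 0.6, 6.3]
gripper_width: 80.0
grasp_force: 15.0
```

```bash
python3 -m inch '[{"travel":[0,0,0.01],"twist":0},{"travel":[0,0,0.015],"twist":0},{"travel":[0,0,0.025],"twist":0},{"travel":[0,0,0.025],"twist":0},{"travel":[0,0,0.025],"twist":0},{"travel":[0,0,0.025],"twist":0},{"travel":[0,0,0.025],"twist":0},{"travel":[0,0,0.015],"twist":0}]'
python3 - <<'E'
from h import *
im=bot.read_camera("scene"); cv2.imwrite("pics/s2.png",cv2.resize(im[100:280,230:450,::-1],None,fx=3,fy=3)); print(bot.get_obs()["ft_force"])
E
```

```text
clock: 4.82
ee_pos: [578.0, -99.4, 379.7]
ee_rot: [-0.273, 3.127, -0.002]
ft_force: [0.3, 0.0, -1.4]
gripper_width: 79.9
grasp_force: 15.0
[1.606 0.581 1.392]
```

View pics/s2.png

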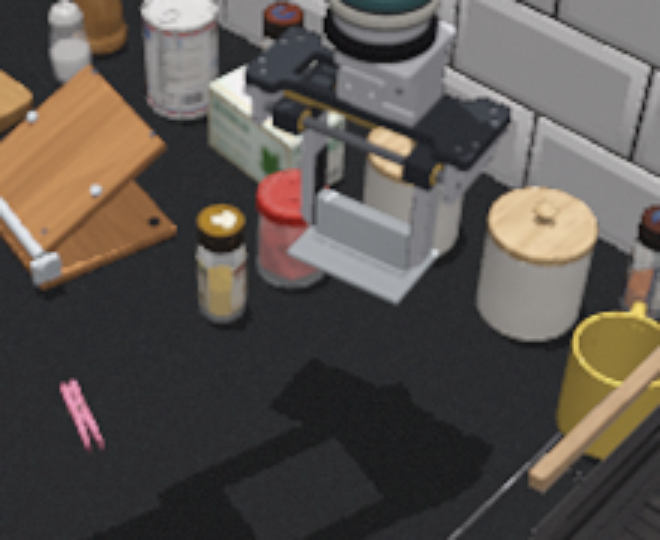

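The ledge hangs level, held by its bar ends, so it can swivel about its y axis. That matters because the moves cannot tilt the tool. I'm carrying it over to the stand.

```bash
python3 -m inch '[{"travel":[-0.001,0.0125,0],"twist":-0.0145},{"travel":[-0.001,0.025,0],"twist":-0.029},{"travel":[-0.001,0.025,0],"twist":-0.029},{"travel":[-0.001,0.025,0],"twist":-0.029},{"travel":[-0.001,0.025,0],"twist":-0.029},{"travel":[-0.001,0.025,0],"twist":-0.029},{"travel":[-0.001,0.025,0],"twist":-0.029},{"travel":[-0.001,0.025,0],"twist":-0.029}]'
python3 -m inch '[{"travel":[-0.002,0.025,0],"twist":-0.029},{"travel":[-0.002,0.025,0],"twist":-0.029},{"travel":[-0.001,0.025,0],"twist":-0.029},{"travel":[-0.001,0.025,0],"twist":-0.029},{"travel":[-0.001,0.025,0],"twist":-0.029},{"travel":[-0.001,0.025,0],"twist":-0.029},{"travel":[0,0.0085,0],"twist":-0.0155},{"travel":[0,0,0],"twist":0}]'
python3 -m inch '[{"travel":[0,0,-0.01],"twist":0},{"travel":[0,0,-0.015],"twist":0},{"travel":[0,0,-0.015],"twist":0},{"travel":[0,0,-0.01],"twist":0},{"travel":[0,0,-0.01],"twist":0},{"travel":[0,0,-0.005],"twist":0},{"travel":[0,0,0],"twist":0},{"travel":[0,0,0],"twist":0}]'
python3 - <<'E'
from h import *
from scipy.spatial.transform import Rotation as R
o=bot.get_obs(); y=R.from_rotvec(o["ee_rot"]).as_matrix(); print(o["clock"],o["ee_pos"],"yaw",np.arctan2(-y[0,1],y[1,1]),o["joints"],o["ft_force"])
for n in ("wrist","scene","top"):
    np.savez(n+"3.npz",**bot.calibration(n)); cv2.imwrite(f"pics/{n}3.png",bot.read_camera(n)[:,:,::-1])
E
```

```text
clock: 5.53
ee_pos: [569.6, 89.3, 375.2]
ee_rot: [-0.07, -3.138, 0.001]
ft_force: [0.1, -1.1, -0.2]
gripper_width: 80.3
grasp_force: 15.0
clock: 6.2
ee_pos: [561.5, 248.8, 374.9]
ee_rot: [-0.36, -3.118, 0.001]
ft_force: [-0.1, -0.1, -1.7]
gripper_width: 80.0
grasp_force: 15.0
clock: 6.87
ee_pos: [562.2, 246.4, 311.7]
ee_rot: [0.365, 3.12, 0.0]
ft_force: [-0.6, -0.4, -0.6]
gripper_width: 79.8
grasp_force: 15.0
6.8667 [562.219 246.398 311.693] yaw -0.23318771280988826 [ 0.321  0.262  1.353  0.     1.526 -1.017] [-0.626 -0.426 -0.555]
```

View pics/wrist3.png

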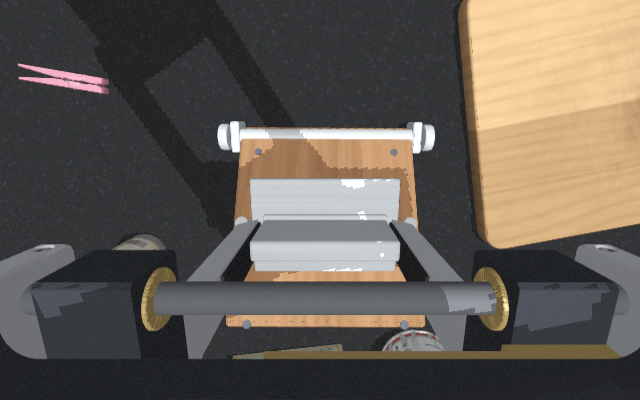

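The wrist view shows the plate centred on the board: studs at (241,222) and (409,222), plate mid-column 325. I'll touch the plate's far edge slightly up the slope, then draw the ledge down-slope while pressing so that it swings flush.

```bash
python3 -m inch '[{"travel":[0.0025,-0.0006,-0.0017],"twist":0},{"travel":[0.0025,-0.0006,-0.0017],"twist":0},{"travel":[0.0025,-0.0006,-0.0017],"twist":0},{"travel":[0.0025,-0.0006,-0.0017],"twist":0},{"travel":[0,0,0],"twist":0},{"travel":[0,0,0],"twist":0},{"travel":[0,0,0],"twist":0},{"travel":[0,0,0],"twist":0}]' -1 10
python3 -m inch '[{"travel":[0.0005,0,-0.001],"twist":0},{"travel":[0,0,0],"twist":0},{"travel":[0.0005,0,-0.001],"twist":0},{"travel":[0,0,0],"twist":0},{"travel":[0,0,0],"twist":0},{"travel":[0,0,0],"twist":0},{"travel":[0,0,0],"twist":0},{"travel":[0,0,0],"twist":0}]'
```

```text
clock: 7.68
ee_pos: [572.1, 244.3, 304.8]
ee_rot: [-0.365, -3.12, 0.0]
ft_force: [1.3, -0.7, -1.4]
gripper_width: 80.1
grasp_force: 10.0
clock: 8.35
ee_pos: [572.6, 244.4, 303.9]
ee_rot: [-0.364, -3.12, -0.0]
ft_force: [-4.8, -0.8, 4.3]
gripper_width: 80.1
grasp_force: 10.0
```

```bash
python3 -m inch '[{"travel":[-0.0021,0.0005,-0.0022],"twist":0},{"travel":[0,0,0],"twist":0},{"travel":[-0.0022,0.0005,-0.0023],"twist":0},{"travel":[0,0,0],"twist":0},{"travel":[-0.002,0.0005,-0.0025],"twist":0},{"travel":[0,0,0],"twist":0},{"travel":[-0.002,0.0005,-0.0025],"twist":0},{"travel":[0,0,0],"twist":0}]'
```

```text
clock: 9.02
ee_pos: [564.5, 246.5, 292.7]
ee_rot: [-0.364, -3.12, -0.0]
ft_force: [-0.6, -0.4, 2.1]
gripper_width: 79.8
grasp_force: 10.0
```

```bash
python3 -m inch '[{"travel":[-0.0018,0.0005,-0.0028],"twist":0},{"travel":[0,0,0],"twist":0},{"travel":[-0.0019,0.0004,-0.0028],"twist":0},{"travel":[0,0,0],"twist":0},{"travel":[-0.0017,0.0004,-0.003],"twist":0},{"travel":[0,0,0],"twist":0},{"travel":[-0.0018,0.0004,-0.003],"twist":0},{"travel":[0,0,0],"twist":0}]'
python3 - <<'E'
from h import *
o=bot.get_obs(); d=o["ee_pos"]-[553.6,248.7,280.9]
print(d,"u",d@[.8587,-.2056,.4695],"n",d@[-.457,.109,.883],o["ft_force"],"Fn",o["ft_force"]@[-.457,.109,.883])
np.savez("s4.npz",**bot.calibration("scene")); im=bot.read_camera("scene"); cv2.imwrite("pics/s4.png",im[:,:,::-1]); cv2.imwrite("pics/s4c.png",cv2.resize(im[100:205,205:310,::-1],None,fx=5.6,fy=5.6,interpolation=2))
E
```

```text
clock: 9.68
ee_pos: [557.2, 248.1, 281.1]
ee_rot: [-0.364, -3.119, 0.0]
ft_force: [-0.0, 0.1, 1.1]
gripper_width: 79.8
grasp_force: 10.0
[ 3.628 -0.646  0.152] u 3.319296226678543 n -1.593550362719745 [-0.003  0.052  1.055] Fn 0.938664887660646
```

View pics/s4c.png

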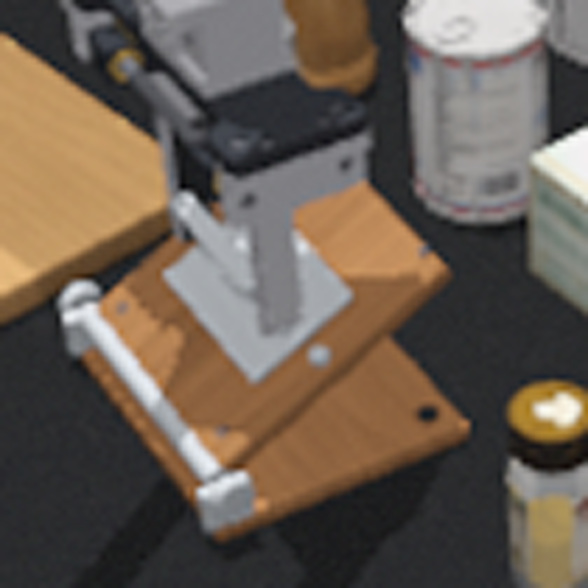

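The plate now lies about parallel on the board. Its right edge midpoint is at (303,338) and the right stud at (319,355), so it is centred to within 2–3 mm. I'll press along the board's normal.

```bash
python3 -m inch '[{"travel":[-0.0013,0.0003,-0.0007],"twist":0},{"travel":[0.0005,-0.0001,-0.0009],"twist":0},{"travel":[0,0,0],"twist":0},{"travel":[0.0005,-0.0001,-0.0009],"twist":0},{"travel":[0,0,0],"twist":0},{"travel":[0,0,0],"twist":0},{"travel":[0,0,0],"twist":0},{"travel":[0,0,0],"twist":0}]' -1 12
python3 -m inch '[{"travel":[0.0005,-0.0001,-0.0009],"twist":0},{"travel":[0,0,0],"twist":0},{"travel":[0,0,0],"twist":0},{"travel":[0,0,0],"twist":0},{"travel":[0,0,0],"twist":0},{"travel":[0,0,0],"twist":0},{"travel":[0,0,0],"twist":0},{"travel":[0,0,0],"twist":0}]' -1 20
```

```text
clock: 10.4
ee_pos: [556.6, 248.3, 279.7]
ee_rot: [-0.364, -3.118, -0.0]
ft_force: [-5.3, 0.3, 5.0]
gripper_width: 79.8
grasp_force: 12.0
clock: 11.07
ee_pos: [556.8, 248.2, 279.6]
ee_rot: [-0.364, -3.117, -0.0]
ft_force: [-7.5, -0.7, 8.0]
gripper_width: 79.8
grasp_force: 20.0
```

```bash
python3 - <<'E'
from h import *
for n in ("wrist","scene","top"):
    np.savez(n+"5.npz",**bot.calibration(n)); cv2.imwrite(f"pics/{n}5.png",bot.read_camera(n)[:,:,::-1])
s=cv2.imread("pics/scene5.png")[125:185,215:285]; w=cv2.imread("pics/wrist5.png")[110:340,205:450]
out=np.zeros((600,800,3),np.uint8)
a=cv2.resize(s,(420,360),interpolation=2); b=cv2.resize(w,(368,345),interpolation=2)
out[:360,:420]=a; out[:345,432:]=b
cv2.imwrite("pics/c5.png",out[:360]); o=bot.get_obs(); print(o["ft_force"],o["wrist_torque"],o["ee_pos"])
E
```

```text
[-7.584 -0.435  7.602] [-0.163  1.321 -0.07 ] [556.776 248.247 279.653]
```

View pics/c5.png

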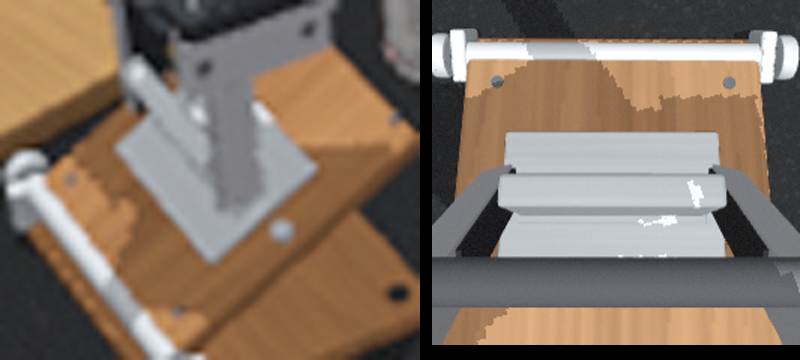

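The wrist moment puts the press about 13 mm off centre, well inside the plate's ±32 mm half-width. That means the contact is over the face rather than on an edge. The ledge sits about 2 mm from the spot and square to the studs, pressing at about 10–12 N, so I'm handing in.

```bash
python3 - <<'E'
from plant import bot
print(bot.finish_job())
E
```

```text
the job is handed in; nothing more can be done
None
```

I handed the job in with the ledge still gripped and pressed on the board at about 10–12 N, flush as far as I could measure, roughly 2 mm from centre and square to the studs. I held the bar by its 80 mm ends, not across its 12 mm as you asked, because the moves cannot tilt the tool and this let the ledge swing to the slope; no verdict came back.

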